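# Shuttle the hexagonal blank out with the hand valve

### The job

Send the hexagonal wooden blank out to the catch tray at its own end of the bed: push the valve lever fully over towards that end and hold it there until the slow pusher has shoved the blank right off the bed and it lies flat in the tray, then let go so that the lever springs upright and the pusher comes back to the middle. Work only through the lever: do not touch either blank or the pusher with the robot, leave the square blank where it is on the bed, and do not disturb the jar or the graver beside the valve.

Things in the scene. Friction and masses are not known exactly. Their poses are not given: they have to be found in the camera images.
- station: Shuttle station, fixed: flat steel bed 110 (x) x 200 (y) mm, top 30 mm above the bench, a 14 mm high rail along each long side (80 mm apart inside), a catch tray at each end (y = 100 to 255 mm and -100 to -255; plywood walls 48 mm high). Behind it (x = 98 mm) an aluminium air cylinder lies along y, 75 mm high. Origin: on the bench under the bed's middle; y along the bed, z up.
- tray_left (a point): Middle of the rubber floor of the catch tray at the station's +y end: 18 mm above the bench (12 mm below the bed), 124 mm wide and 155 mm long inside. Axes as the station's.
- tray_right (a point): Middle of the rubber floor of the catch tray at the station's -y end: 18 mm above the bench (12 mm below the bed), 124 mm wide and 155 mm long inside. Axes as the station's.
- valve: Hand valve, fixed to the bench on the robot's side of the bed: aluminium block 70 x 76 x 50 mm on a 90 x 100 mm foot plate. Origin: on the bench straight under the lever's pivot. Its x is the lever's hinge line, its y (within 15 degrees of the station's y) the direction in which the lever swings, z up.
- pivot (a point): The lever's pivot, 62 mm above the bench; hinge line along the valve's x.
- knob (a point): Centre of the round black knob (diameter 34 mm) at the top of the lever, 130 mm from the pivot. The lever below it is a steel rod 12 mm thick. It moves with the lever; upright it stands 192 mm above the bench. Push it sideways with the fingertips at about knob height; lower down the knob comes up against the gripper body.
- valve_lever (a joint): Lean of the lever in rad: 0 = upright (spring-centred, its start), positive = to the valve's +y; stops at +0.5 and -0.5. It drives the pusher to the side it leans to. Pushing it over takes 5 to 18 N at the knob. Let go, it springs part of the way back at once and then creeps upright together with the pusher, in about 5 s.
- hex_blank: Hexagonal light wooden blank, 60 mm across flats (two flats face along the bed), 69 mm across corners, 40 mm high, about 100 g. Origin: centre of its underside. It starts on the bed between the pusher and one of the trays, on either side; its centre is 58 to 72 mm from the middle of the bed.
- square_blank: Square light wooden blank, 60 x 60 x 40 mm, about 100 g, on the bed on the other side of the pusher. Origin: centre of its underside. To be left there.
- jar: Amber jar, diameter 54 mm, 70 mm high, standing on the bench to the left of the valve. Origin: centre of its underside. To be left alone.
- graver: Graver (screwdriver-like hand tool), 160 mm long, lying on the bench to the right of the valve. To be left alone.
- pusher: Pusher: steel block 64 (x) x 40 (y) mm, top 78 mm high, on an arm from the cylinder. Origin on the bench under it, axes as the station's; home is the station's origin, stops 90 mm to either side. It slowly follows the lever to the side it leans to: lever fully over, it is out in 1 to 3 s and clears the blank off the bed; under 0.4 rad it may stop short. Lever let go, it creeps home in about 5 s.
Things that resemble listed ones, but are neither listed nor needed, are in the scene too. What is shaped like the valve but turquoise is not meant. Leave any turquoise look-alike of the hex_blank alone.

How it is judged:
On the way:
1. with the lever held over, the hexagonal blank has been pushed past the end of the bed (((value of joint valve_lever above 0.2 rad and y of hex_blank in the frame of station above 0.105 m) or (value of joint valve_lever below -0.2 rad and y of hex_blank in the frame of station below -0.105 m))), for 0.2 s.
At the end, for the whole second after the job is handed in: The hexagonal blank lies flat (within 0.12 rad) and at rest on the floor of the catch tray at the end of the bed where it started, wholly off the bed; the lever is upright within 0.08 rad; the pusher is within 20 mm of the middle; the square blank is within 20 mm of where it was ((y of hex_blank in the frame of station between 0.12 and 0.24 m or y of hex_blank in the frame of station between -0.24 and -0.12 m) and x of hex_blank in the frame of station between -0.045 and 0.045 m and z of hex_blank in the frame of station below 0.023 m and angle between hex_blank's own z axis and vertical below 0.12 rad and linear speed of hex_blank below 0.02 m/s and value of joint valve_lever between -0.08 and 0.08 rad and y of pusher in the frame of station between -0.02 and 0.02 m and distance of square_blank from where it was at the start of the episode below 0.02 m); the robot touches nothing.
It fails at once if the robot touches the hexagonal blank (contact force between any of the fingers, the arm and hex_blank above 1 N).
It fails at once if the robot touches the square blank (contact force between any of the fingers, the arm and square_blank above 1 N).
It fails at once if the robot touches the pusher (contact force between any of the fingers, the arm and pusher above 1 N).
It fails at once if the square blank is shoved more than 30 mm (distance of square_blank from where it was at the start of the episode above 0.03 m).
It fails at once if the jar or the graver is disturbed by more than 30 mm (distance of any of jar, graver from where it was at the start of the episode above 0.03 m).
It also fails if it takes over 38 s, if anything falls off the work surface, if the arm or the gripper's body presses on something with over 40 N, if the wrist force passes 120 N, or if a joint passes its speed limit or range.

### The arm

A 6-joint arm with a two-finger parallel gripper is mounted at the origin on the work surface. World frame = base frame: x ahead of the robot, y to its left, z up, the work surface at z = 0. Lengths are in m, angles in rad, forces in N, time in s.
With the tool pointing down it reaches from about 0.325 to 0.9 m from the base axis. Payload 3.5 kg.
Tool frame: the origin (TCP) lies on the centre line of the jaws, within the pads' length; the fingertips stand 14 mm ahead of it and the grasp point (between the pads) lies 5 mm behind it; z points along the fingers, y is the line along which they close (so a half turn about z gives the same grasp; the last joint's range is limited). The gripper opens to 85 mm and grips with 20 to 120 N. Pads are 22 mm wide; open, the fingers measure 114 mm over their backs; the gripper's body (76 mm by 85 mm) begins 54 mm behind the grasp point. The pads swing forward as they close: fully open they stand 13 mm farther back than shut.
Start: joints at [-1.379, 0.276, -0.026, 1.268, 0, 1.467], TCP at [0.182, -0.598, 0.245] pointing down, gripper open.
Joint ranges: [-3.12, 3.12], [-0.85, 1.88], [-1.08, 1.24], [-1.95, 2.15], [-1.57, 1.53], [-3.14, 3.14]. Speed limits (rad/s): [2.57, 2.57, 3.14, 3.14, 3.14, 3.14].

### API

Orientations are given as a rotation vector (axis times angle).
In Python, from station import robot, optics, job gives the robot as it stands.
- The arm moves only by the tool jog_arm, never from a script. Its argument "rows" is a list of rows, each a list of 6 numbers: the shift along the tool's x, y, z as a fraction of full scale, then the turn, a rotation vector about the tool's x, y, z as a fraction of full scale. A call has 1 to 10 rows; each row shifts and turns the commanded pose from where the row before left it, along the tool's axes as they then stand; what a row does not reach is not made up. Full scale, the value 1, is 0.4 m for a shift and 0.5 rad for a turn. A row lasts 1/8 s, in which the tool goes at most 62.5 mm and 10.7 degrees, less where a joint would pass 70% of its speed; a pose out of reach is approached as far as the arm can. A call with a number of a shift or a turn outside -1 to 1 is refused whole. A call with a gripper value outside its range is refused whole. "grip" is the opening, from -1 (shut) to 1 (fully open), set as the call begins (left out, the last holds). The fingers move at their own pace and stop on an object; the grip force is fixed at half the most. Time passes only in rows, so rows that do not move let the fingers close. It gives the time, the measured TCP pose, the force, the opening and the grip force at its end, in the units of the state.
- robot.observe(): the state, without advancing time (a new reading comes with each control period).
- optics.capture(name): name is "scene" or "top"; returns the picture (400x640x3 uint8, red, green, blue); there is no depth.
- optics.calibration(name): a dict with "camera_matrix" (3x3 intrinsics, pixels), "dist" ([k1, k2, p1, p2, k3] as OpenCV has them; the pictures are not rectified), "R" (3x3) and "t" (3): a world point X has camera coordinates R X + t. Camera axes: x right, y down, z forward; pixel columns grow to the right and rows downward; lengths in m; the calibration is good to about 2 mm. A picture is of the moment at which its call begins. calibration takes no time and is no camera call.
- job.hand_in(): hands the job in; it is judged then, once.
The state is a dict: "t": time; "joints": joint angles; "joint_vel": joint speeds; "tau": joint torques, N m; "ee_pos": TCP position; "tcp_rot": TCP orientation; "wrist_force": force on the tool from outside, world axes, zero at the start; "torque": the same for the moment, N m; "opening": finger opening in m; "gripper_force": force on a finger pad.
Only numpy, scipy, OpenCV 4.12 (cv2) and the standard library are available. Lean on these libraries where they do the work, as an engineer would, in place of code of your own. Each camera call takes 0.05 s, during which the arm holds its last target. There are 200 camera calls.

## Working session

There is one attempt and no reset: what is moved stays moved. The work goes in short steps, Python scripts to look and compute and a tool call to move; the robot and the scene stay as the last step left them, time stands still between calls to the robot, and variables do not carry over. Pictures are saved under pics/ and viewed, at most 10 in all, crops included, and the job is handed in when it is done.

Besides the shell and the picture viewer there is one more tool, called after "Request:" by a JSON object that holds its "fn" and its "kwargs". jog_arm: Moves the arm, as the interface text tells. Its arguments: {"type":"object","properties":{"rows":{"type":"array"},"grip":{"type":"number"}},"required":["rows"]}

```bash
mkdir -p pics; python3 - <<'E'
from station import robot, optics
import cv2
for n in("scene","top"):
    im=optics.capture(n); cv2.imwrite(f"pics/{n}0.png",im[:,:,::-1])
    c=optics.calibration(n); print(n,{k:v for k,v in c.items()})
s=robot.observe(); print(s)
E
```

```text
scene {'camera_matrix': array([[389.77046125,   0.        , 315.75048526],
       [  0.        , 389.77046125, 198.62688131],
       [  0.        ,   0.        ,   1.        ]]), 'dist': array([0.0149138, 0.       , 0.       , 0.       , 0.       ]), 'R': array([[-0.31268008,  0.94984328, -0.00537714],
       [ 0.77213629,  0.25087534, -0.58383826],
       [-0.55320586, -0.18670648, -0.81185218]]), 't': array([ 0.17277549, -0.33320137,  1.39950598])}
top {'camera_matrix': array([[389.43583356,   0.        , 314.65599443],
       [  0.        , 389.43583356, 201.37851524],
       [  0.        ,   0.        ,   1.        ]]), 'dist': array([0.02217332, 0.        , 0.        , 0.        , 0.        ]), 'R': array([[-0.00458585, -0.99972393,  0.02304419],
       [-0.99435108,  0.00211508, -0.10611996],
       [ 0.10604193, -0.02340067, -0.99408627]]), 't': array([-0.00356762,  0.55235803,  0.84627995])}
{'t': 0.1, 'joints': array([-1.37941173e+00,  2.77088710e-01, -2.77536959e-02,  1.26798489e+00,
       -2.25727321e-05,  1.46737141e+00]), 'joint_vel': array([-2.81823203e-05, -2.26102881e-03,  3.95279782e-03,  8.66150788e-04,
        1.31507999e-03,  2.07601914e-05]), 'tau': array([ 1.52888069e-04, -4.46707320e+01,  2.96129251e+01,  8.45446426e-03,
       -5.71914791e-05,  1.36261025e-05]), 'ee_pos': array([ 0.18143868, -0.5973775 ,  0.24424706]), 'tcp_rot': array([-3.10551786e+00, -4.61112701e-01,  1.75570728e-04]), 'wrist_force': array([-1.30493373,  0.22438223, -0.75674227]), 'torque': array([ 0.01351993,  0.06064988, -0.01852949]), 'gripper_force': 0.0, 'opening': 0.08542238869711768}
```

View pics/scene0.png

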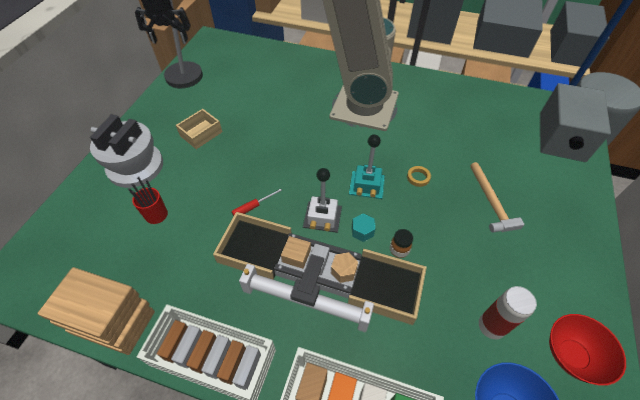

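View pics/top0.png

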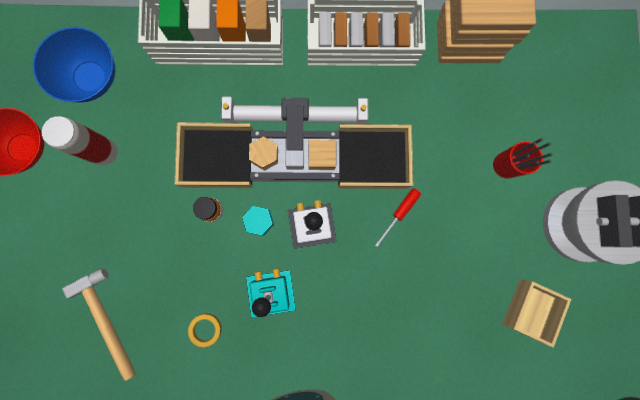

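```bash
cat > h.py <<'E'
import numpy as np, cv2
from station import robot, optics
def ray(n,p):
    c=optics.calibration(n); q=cv2.undistortPoints(np.array([[p]],float),c["camera_matrix"],c["dist"])[0,0]
    R,t=np.array(c["R"]),np.array(c["t"]); return -R.T@t, R.T@np.array([q[0],q[1],1])
def atz(n,p,z):
    o,d=ray(n,p); return o+d*(z-o[2])/d[2]
def tri(a,b):
    o1,d1=ray("scene",a); o2,d2=ray("top",b)
    s=np.linalg.lstsq(np.c_[d1,-d2],o2-o1,rcond=None)[0]; p,q=o1+s[0]*d1,o2+s[1]*d2
    return (p+q)/2, np.linalg.norm(p-q)
E
python3 - <<'E'
from h import *
np.set_printoptions(precision=4,suppress=True)
print("knob",tri((323,175),(314,221)), "turq knob",tri((374.5,141.5),(261.5,307.5)))
print("knob top@.192",atz("top",(314,221),.192),"scene@.192",atz("scene",(323,175),.192))
for n,p,z in[("hex",(263,153),.07),("sq",(322,153),.07),("traycornerNL",(176,185),.048),("NR",(412,187),.048),("FL",(178,124),.048),("FR",(411,126),.048),("jar",(207,209),.07),("grav",(377,245),.01),("grav2",(418,190),.01)]: print(n,atz("top",p,z))
a=cv2.imread("pics/top0.png")[190:260,270:360]; b=cv2.imread("pics/scene0.png")[160:235,295:350]
a=cv2.resize(a,None,fx=6,fy=6,interpolation=3);cv2.imwrite("pics/c.png",a)
E
```

```text
knob (array([0.4989, 0.001 , 0.1902]), np.float64(0.0026288701576856503)) turq knob (array([0.3452, 0.0956, 0.1873]), np.float64(0.0036558989448107217))
knob top@.192 [ 0.4991 -0.0002  0.192 ] scene@.192 [0.5    0.0027 0.192 ]
hex [0.6536 0.1069 0.07  ]
sq [ 0.6537 -0.0209  0.07  ]
traycornerNL [0.587  0.2981 0.048 ]
NR [ 0.582  -0.2212  0.048 ]
FL [0.7239 0.2979 0.048 ]
FR [ 0.7209 -0.2231  0.048 ]
jar [0.5322 0.2241 0.07  ]
grav [ 0.4542 -0.1475  0.01  ]
grav2 [ 0.5804 -0.2455  0.01  ]
```

View pics/c.png

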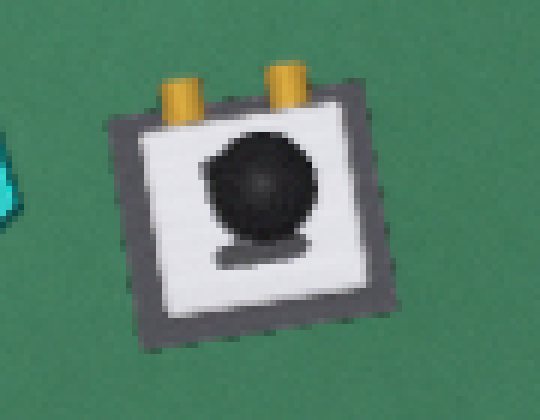

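The hexagonal blank is on the left, the +y side, at about (263,153). The square blank is at (322,153). The knob triangulates to (0.499, 0.001, 0.191), which fits the given 0.192 m height. The crop shows the valve's foot turned about +0.16 rad, so I'll approach from the knob's -y side and push towards +y.

Request:
{"fn": "jog_arm", "kwargs": {"rows": [[0,0,0,0,0,0.27],[0.09,-0.103,0,0,0,0],[0.09,-0.103,0,0,0,0],[0.09,-0.103,0,0,0,0],[0.09,-0.103,0,0,0,0],[0.09,-0.103,0,0,0,0],[0.09,-0.103,0,0,0,0],[0.09,-0.103,0,0,0,0],[0.09,-0.103,0,0,0,0],[0.09,-0.103,0,0,0,0]], "grip": -1}}

```text
t: 1.35
ee_pos: [0.4429, -0.1786, 0.245]
tcp_rot: [-3.131, -0.25, 0.0]
wrist_force: [1.1, -0.8, -0.3]
opening: -0.0002
gripper_force: 0.0
```

Request:
{"fn": "jog_arm", "kwargs": {"rows": [[0.07,-0.078,0,0,0,0],[0.07,-0.078,0,0,0,0],[0.07,-0.078,0,0,0,0],[0,0,0.06,0,0,0],[0,0,0.06,0,0,0],[0,0,0.05,0,0,0],[0,0,0,0,0,0]]}}

```text
t: 2.22
ee_pos: [0.5085, -0.074, 0.1752]
tcp_rot: [-3.13, -0.251, 0.007]
wrist_force: [0.0, 0.3, 0.2]
opening: 0.0001
gripper_force: 0.0
```

Request:
{"fn": "jog_arm", "kwargs": {"rows": [[0,-0.03,0,0,0,0],[0,-0.03,0,0,0,0],[0,-0.03,0,0,0,0],[0,-0.03,0,0,0,0],[0,-0.03,0,0,0,0],[0,-0.03,0,0,0,0],[0,-0.03,0,0,0,0],[0,-0.02,0,0,0,0],[0,0,0,0,0,0]]}}

```text
t: 3.35
ee_pos: [0.4965, 0.0145, 0.177]
tcp_rot: [3.125, 0.249, 0.002]
wrist_force: [2.6, -5.8, -4.2]
opening: -0.0003
gripper_force: 3.2
```

Request:
{"fn": "jog_arm", "kwargs": {"rows": [[0,-0.015,0,0,0,0],[0,-0.015,0,0,0,0],[0,-0.01,0,0,0,0],[0,0,0,0,0,0]]}}

```text
t: 3.85
ee_pos: [0.496, 0.0174, 0.1771]
tcp_rot: [3.093, 0.235, 0.002]
wrist_force: [5.9, -44.3, -12.3]
opening: -0.0003
gripper_force: 21.9
```

```bash
python3 - <<'E'
from h import *
im=optics.capture("scene"); cv2.imwrite("pics/s1.png",cv2.resize(im[120:330,190:450,::-1],None,fx=2.8,fy=2.8,interpolation=3))
s=robot.observe();print(s["t"],s["ee_pos"],s["wrist_force"])
E
```

```text
3.9 [0.49600326 0.01741255 0.17707005] [  7.50991671 -43.91041484 -11.53306849]
```

View pics/s1.png

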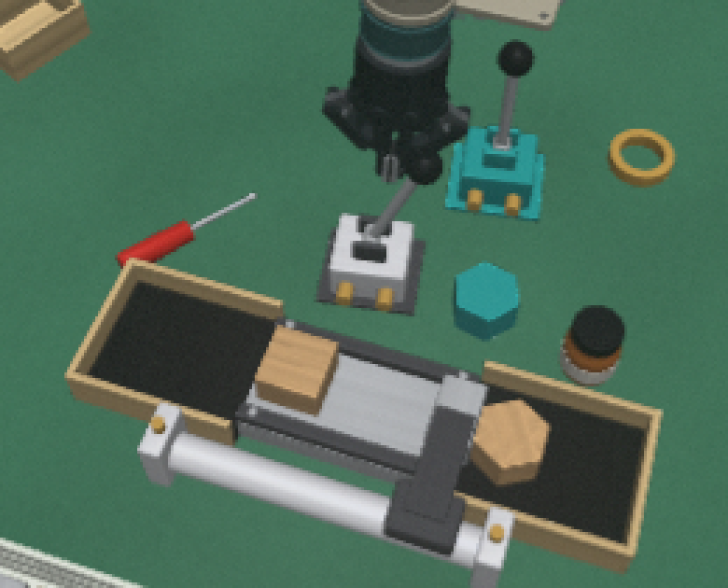

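The lever is at its stop (44 N). The pusher is out at the +y end and the hexagonal blank is dropping into the tray, while the square blank hasn't moved. I'll ease the force a little, keep holding, then look again.

Request:
{"fn": "jog_arm", "kwargs": {"rows": [[0,0.012,0,0,0,0],[0,0,0,0,0,0],[0,0,0,0,0,0],[0,0,0,0,0,0],[0,0,0,0,0,0],[0,0,0,0,0,0],[0,0,0,0,0,0],[0,0,0,0,0,0],[0,0,0,0,0,0],[0,0,0,0,0,0]]}}

```text
t: 5.15
ee_pos: [0.4961, 0.0172, 0.1769]
tcp_rot: [3.105, 0.239, 0.001]
wrist_force: [5.2, -31.0, -9.8]
opening: -0.0
gripper_force: 15.2
```

```bash
python3 - <<'E'
from h import *
a=optics.capture("scene")[200:330,260:450,::-1];b=optics.capture("top")[100:230,160:350,::-1]
cv2.imwrite("pics/s2.png",cv2.resize(np.hstack([a,b]),None,fx=2.1,fy=2.1,interpolation=3))
E
```

```text
(no output)
```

View pics/s2.png

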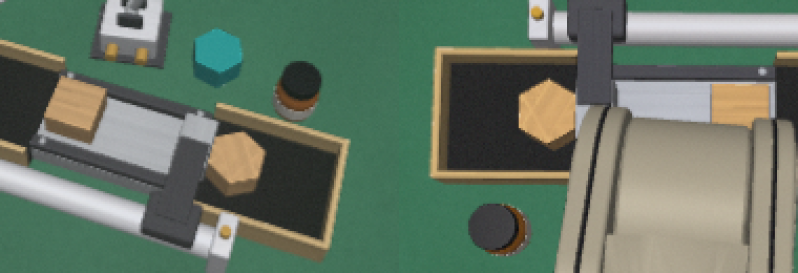

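```bash
python3 - <<'E'
from h import *
np.set_printoptions(precision=4,suppress=True)
for z in(.058,.070): print(z,atz("top",(231.4,153.3),z), atz("scene",(260+236/2.1,200+158/2.1),z))
p=atz("top",(231.4,153.3),.058)
ims={"scene":optics.capture("scene"),"top":optics.capture("top")}; out=[]
for n,im in ims.items():
    c=optics.calibration(n); im=cv2.resize(im[:,:,::-1],None,fx=4,fy=4,interpolation=3)
    for z in(.018,.058):
        a=np.arange(6)*np.pi/3; P=np.c_[p[0]+.0346*np.cos(a),p[1]+.0346*np.sin(a),0*a+z]
        q=cv2.projectPoints(P,cv2.Rodrigues(c["R"])[0],np.array(c["t"]),c["camera_matrix"],c["dist"])[0].reshape(-1,2)
        cv2.polylines(im,[np.int32(q*4+1.5)],True,(0,0,255) if z>.03 else (255,0,0),1)
    m=np.int32(q.mean(0)*4); out.append(im[m[1]-150:m[1]+150,m[0]-190:m[0]+190])
cv2.imwrite("pics/s3.png",np.hstack(out))
E
```

```text
0.058 [0.6556 0.1771 0.058 ] [0.6591 0.1812 0.058 ]
0.07 [0.6528 0.1748 0.07  ] [0.6649 0.1812 0.07  ]
```

View pics/s3.png

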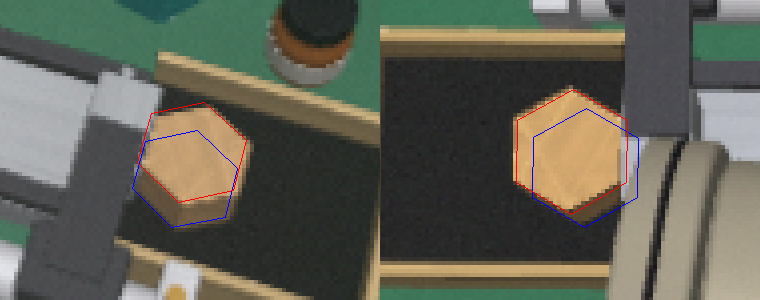

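The red outline of a flat blank at tray-floor height fits the blank in both views, at about y = 0.14 in the station frame, so it is lying flat in the tray. I'll let go now.

Request:
{"fn": "jog_arm", "kwargs": {"rows": [[0,0.1,0,0,0,0],[0,0.1,0,0,0,0],[0,0.1,0,0,0,0],[0,0.05,-0.05,0,0,0],[0,0,-0.1,0,0,0],[0,0,-0.05,0,0,0],[0,0,0,0,0,0],[0,0,0,0,0,0],[0,0,0,0,0,0],[0,0,0,0,0,0]]}}

```text
t: 6.6
ee_pos: [0.5157, -0.1106, 0.2562]
tcp_rot: [-3.131, -0.251, 0.003]
wrist_force: [0.4, 0.9, -0.3]
opening: -0.0002
gripper_force: 0.0
```

Request:
{"fn": "jog_arm", "kwargs": {"rows": [[0,0.1,0,0,0,0],[0,0.1,0,0,0,0],[0,0.1,0,0,0,0],[0,0,0,0,0,0],[0,0,0,0,0,0],[0,0,0,0,0,0],[0,0,0,0,0,0],[0,0,0,0,0,0],[0,0,0,0,0,0],[0,0,0,0,0,0]]}}

```text
t: 7.85
ee_pos: [0.5355, -0.2293, 0.2574]
tcp_rot: [3.131, 0.251, 0.0]
wrist_force: [0.3, 0.5, -0.3]
opening: -0.0001
gripper_force: 0.0
```

Request:
{"fn": "jog_arm", "kwargs": {"rows": [[0,0,0,0,0,0],[0,0,0,0,0,0],[0,0,0,0,0,0],[0,0,0,0,0,0],[0,0,0,0,0,0],[0,0,0,0,0,0],[0,0,0,0,0,0],[0,0,0,0,0,0],[0,0,0,0,0,0],[0,0,0,0,0,0]]}}

```text
t: 9.1
ee_pos: [0.5354, -0.2295, 0.2573]
tcp_rot: [3.132, 0.251, -0.0]
wrist_force: [-0.1, 0.7, 0.9]
opening: 0.0
gripper_force: 0.0
```

Request:
{"fn": "jog_arm", "kwargs": {"rows": [[0,0,0,0,0,0],[0,0,0,0,0,0],[0,0,0,0,0,0],[0,0,0,0,0,0],[0,0,0,0,0,0],[0,0,0,0,0,0],[0,0,0,0,0,0],[0,0,0,0,0,0],[0,0,0,0,0,0],[0,0,0,0,0,0]]}}

```text
t: 10.35
ee_pos: [0.5354, -0.2294, 0.2573]
tcp_rot: [-3.132, -0.251, -0.0]
wrist_force: [-1.0, 0.3, 0.6]
opening: -0.0003
gripper_force: 0.0
```

Request:
{"fn": "jog_arm", "kwargs": {"rows": [[0,0,0,0,0,0],[0,0,0,0,0,0],[0,0,0,0,0,0],[0,0,0,0,0,0],[0,0,0,0,0,0],[0,0,0,0,0,0],[0,0,0,0,0,0],[0,0,0,0,0,0],[0,0,0,0,0,0],[0,0,0,0,0,0]]}}

```text
t: 11.6
ee_pos: [0.5354, -0.2294, 0.2573]
tcp_rot: [-3.132, -0.251, 0.0]
wrist_force: [-0.8, 0.9, 0.4]
opening: 0.0003
gripper_force: 0.0
```

Request:
{"fn": "jog_arm", "kwargs": {"rows": [[0,0,0,0,0,0],[0,0,0,0,0,0],[0,0,0,0,0,0],[0,0,0,0,0,0],[0,0,0,0,0,0],[0,0,0,0,0,0],[0,0,0,0,0,0],[0,0,0,0,0,0],[0,0,0,0,0,0],[0,0,0,0,0,0]]}}

```text
t: 12.85
ee_pos: [0.5355, -0.2294, 0.2573]
tcp_rot: [3.132, 0.251, 0.0]
wrist_force: [0.0, -0.6, 0.1]
opening: 0.0001
gripper_force: 0.0
```

```bash
python3 - <<'E'
from h import *
a=optics.capture("scene")[140:330,200:450,::-1];b=optics.capture("top")[80:270,160:410,::-1]
cv2.imwrite("pics/s4.png",cv2.resize(np.hstack([a,b]),None,fx=1.6,fy=1.6,interpolation=3))
E
```

```text
(no output)
```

View pics/s4.png

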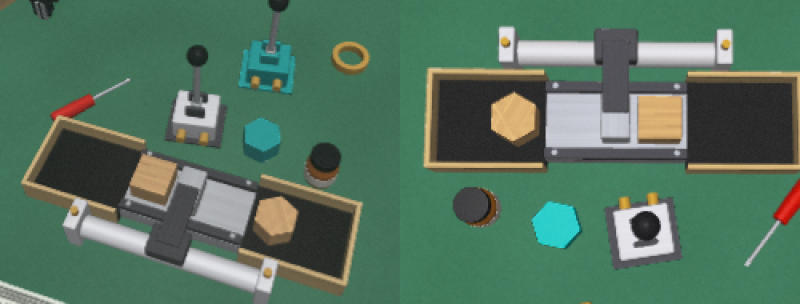

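The lever is upright again (knob back at pixel (314,221)) and the pusher is home (column 295, as at the start). The hexagonal blank lies in the left tray, and the square blank, jar and graver haven't moved.

```bash
python3 -c "
from station import job
print(job.hand_in())"
```

```text
the job is handed in; nothing more can be done
None
```

I handed the job in at about 13 s; no verdict came back. The last pictures show the hexagonal blank flat in the +y catch tray, the lever upright, the pusher back in the middle, and the square blank, jar and graver where they were.

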